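# Copy a mortise depth with a locking depth gauge

### The job

Take the depth of the square mortise in the oak rail: stand the depth gauge flat across it, gently lower its rod until it touches the bottom, and press the lock lever right down to hold it there. Then lift the locked gauge off and try the setting in the long mortise, leaving it standing flat across that one, still locked, with the rod hanging inside. Leave the other things on the bench where they are.

Things in the scene. Friction and masses are not known exactly. Their poses are not given: they have to be found in the camera images.
- gauge: depth gauge, loose, 0.35 kg, standing upright on the bench at the start. Steel bridge 180 (its x) x 30 (y) mm, flat below; origin at the centre of the underside, z up. A head 38 mm tall stands over the middle (x -20 to +28 mm, 30 mm wide); the round rod runs down through it at x = y = 0. The +x arm, 16 mm tall, lies under the lock lever; a padlock and a bolt lie beside it on the bench at the start
- gauge_grip (a point): where to hold the bridge from above: on its plain -x arm, at gauge x = -62, y = 0, 12 mm above the underside. The arm here (x -90 to -30 mm) is 21 mm tall, 30 mm wide (26 mm above half height); close along the gauge's y. Fixed near the way to the rail: a grinder at the near edge (x under 0.39, y -0.30 to -0.09 m, 225 mm high) and a 23 mm high batten across the bench at y 0 to 0.05 m
- gauge_rod (a joint): how far the rod is pushed down, m, 0 to 0.062. At 0 its tip is 10 mm above the bridge's underside; tip below the underside = value - 0.010. It runs stiffly (about 1 N) and stays where it is left. Starts between 0 and 0.006
- gauge_lock (a joint): lock lever, rad: 0 = open, standing up 0.75 rad over the +x arm; 0.75 = pressed right down, level, a brake shoe holding the rod. Starts between 0 and 0.2, is stiff and stays where left; about 6 N pressed straight down on the lever 25 to 35 mm from its pivot does it. Pivot at gauge x = +18, 27 mm above the underside, axis along y; when level the lever's top is 33 mm above the underside
- rod_knob (a point): centre of the dark steel knob on top of the rod: 18 mm diameter, 10 mm tall, on a thin 11 mm collar that ends 9 mm below the centre; 120 mm above the bridge's underside when gauge_rod is 0. It may be pinched from above or pressed down; the head's top stays 25 mm or more below its centre
- rod_tip (a point): lower end of the rod (8 mm diameter)
- lock_tip (a point): top of the thumb pad at the free end of the lock lever, 44 mm from its pivot, pad 14 x 16 mm
- rail: pale oak rail held fast to the bench: 270 (its x) x 96 (y) x 64 mm, origin at the centre of its underside, lying at any yaw; a 32 mm stub tenon at its -x end. The iron holdfast, 115 mm high, stands on the bench at rail x = +116, y = +74 mm and presses on the rail's top at x 101 to 131, y 0 to +35 mm; the rest of the top is clear
- square_mouth (a point): centre of the mouth of the square mortise, 28 x 28 mm, in the rail's top (64 mm above the bench), at rail x = -62 mm
- long_mouth (a point): centre of the mouth of the long mortise, 62 (along the rail) x 28 mm, at rail x = +62 mm
- square_floor (a point): middle of the flat bottom of the square mortise, 28 to 42 mm below the rail's top, different each time
- long_floor (a point): middle of the flat bottom of the long mortise, chopped 5 mm deeper than the square one, so the locked rod hangs clear in it
- mortise_floors: the wood at the bottom of both mortises, fixed in the rail; origin midway between them at the height of the square one's bottom
- lantern: hurricane lantern 128 x 182 x 254 mm, fixed, origin under its middle; bystander
- oil_bottle: green corked bottle, 70 mm diameter, 184 mm tall, origin under its middle; bystander
- tin_mug: black tin mug 79 x 110 x 80 mm, fixed, origin under its middle; bystander
- oil_can: conical thumb oiler with a long spout, 76 mm diameter, 166 mm tall, origin under its middle; bystander
- grease_pot: stoneware pot, 88 mm diameter, 56 mm tall, origin under its middle; bystander
- whetstone: whetstone in a wooden bed, 63 x 202 x 43 mm, origin under its middle; bystander
- padlock: old padlock lying flat, 80 x 52 x 16 mm, origin under its middle, close beside the gauge's +x arm; bystander
- bolt_0: square-head bolt lying flat, 96 mm long, 18 mm thick, origin under its middle, close beside the gauge's +x arm; bystander

How it is judged:
On the way, in this order (a step that is already met when the one before it is completed fails the run):
1. with the gauge flat across the square mortise and its lock open, the rod touches the bottom (within 1.5 mm) (z of gauge in the frame of rail between 0.0625 and 0.0665 m and angle between gauge's own z axis and vertical below 0.04 rad and z of rod_tip in the frame of square_floor below 0.0015 m and horizontal distance between rod_tip and square_mouth below 0.02 m and value of joint gauge_lock below 0.45 rad), for 0.2 s.
2. the lock lever is pressed right down with the rod still on the bottom (within 1.5 mm) and the gauge still flat (z of gauge in the frame of rail between 0.0625 and 0.0665 m and angle between gauge's own z axis and vertical below 0.04 rad and z of rod_tip in the frame of square_floor below 0.0015 m and horizontal distance between rod_tip and square_mouth below 0.02 m and value of joint gauge_lock above 0.7 rad), for 0.3 s.
At the end, for the whole second after the job is handed in: the gauge stands at rest flat on the rail (underside within 2.5 mm of its top, tilt under 0.04 rad) across the long mortise with its rod inside, lever down (over 0.70 rad), and the rod still set to the square mortise's depth: its tip 5 mm above the long mortise's bottom, within 2 mm (z of gauge in the frame of rail between 0.0625 and 0.0665 m and angle between gauge's own z axis and vertical below 0.04 rad and horizontal distance between rod_tip and long_mouth below 0.036 m and value of joint gauge_lock above 0.7 rad and z of rod_tip in the frame of long_floor between 0.003 and 0.007 m and linear speed of gauge below 0.01 m/s and angular speed of gauge below 0.1 rad/s); the robot touches nothing.
It fails at once if the rod is rammed into a mortise bottom (over 45 N) (contact force between gauge and mortise_floors above 45 N).
It fails at once if a bystander is shifted more than 30 mm or knocked over (distance of any of oil_bottle, oil_can, grease_pot, whetstone, padlock, bolt_0 from where it was at the start of the episode above 0.03 m or angle between any of oil_bottle, oil_can, grease_pot's own z axis and vertical above 0.4 rad).
It also fails if it takes over 69 s, if anything falls off the work surface, if the arm or the gripper's body presses on something with over 40 N, if the wrist force passes 120 N, or if a joint passes its speed limit or range.

### The arm

A 6-joint arm with a two-finger parallel gripper is mounted at the origin on a cart in front of the work surface, level with it; the furniture and walls round the work are solid. World frame = base frame: x ahead of the robot, y to its left, z up, the work surface at z = 0. Lengths are in m, angles in rad, forces in N, time in s.
With the tool pointing down it reaches from about 0.375 to 0.9 m from the base axis. Payload 3.1 kg.
Tool frame: the origin (TCP) lies midway between the tips of the shut fingers; the grasp point (between the pads) lies 19 mm behind it; z points along the fingers, y is the line along which they close (so a half turn about z gives the same grasp; the last joint's range is limited). The gripper opens to 85 mm and grips with 20 to 120 N. Pads are 22 mm wide; open, the fingers measure 114 mm over their backs; the gripper's body (76 mm by 85 mm) begins 54 mm behind the grasp point. The pads swing forward as they close: fully open they stand 13 mm farther back than shut.
Start: joints at [1.069, 0.527, 1.433, -0, 1.181, -0.178], TCP at [0.199, 0.593, 0.231] pointing down, gripper open.
Joint ranges: [-3.08, 3.08], [-0.75, 2.2], [0.22, 2.44], [-1.43, 4.57], [0, 2.65], [-2.85, 2.85]. Speed limits (rad/s): [2.79, 2.79, 3.14, 3.14, 3.14, 3.14].

### API

Orientations are given as a unit quaternion [x, y, z, w].
In Python, from station import manip gives the robot as it stands.
- The arm moves only by the tool step_arm, never from a script. Its argument "targets" is text: rows parted by semicolons, each of 4 numbers parted by spaces: the shift along the tool's x, y, z in mm, then the turn about the tool's z in degrees. A call has 1 to 12 rows; each row is the pose to reach, as a shift and turn from the pose commanded when the call began, along the tool's axes at that moment; what a row does not reach only later rows make up. A row lasts 1/10 s, in which the tool goes at most 50 mm and 8.59 degrees, less where a joint would pass 70% of its speed; a pose out of reach is approached as far as the arm can. A call with a gripper value outside its range is refused whole. "gripper" is the closure, from 0 (fully open) to 1 (shut), set as the call begins (left out, the last holds). The fingers move at their own pace and stop on an object; "squeeze" is the grip in N (left out, the last holds). Time passes only in rows, so rows that repeat a pose let the fingers close. It gives the time, the measured TCP pose, the force, the opening and the grip force at its end, in the units of the state.
- manip.sense(): the state, without advancing time (a new reading comes with each control period).
- manip.snapshot(name): name is "scene" or "top" or "wrist"; returns the picture (480x640x3 uint8, red, green, blue); there is no depth.
- manip.get_calibration(name): a dict with "fov_y" (degrees; the focal length in pixels is half the picture's height over the tangent of half this angle, whatever the lens; pixels are square), "cx", "cy" (the principal point, pixels), "extrinsics" (4x4, takes a point from camera to world coordinates); the wrist camera has in their place "tool_from_camera" (4x4, takes a point from camera to tool coordinates, whose origin is the TCP and whose axes are the flange's). Camera axes: x right, y down, z forward; pixel columns grow to the right and rows downward; lengths in m; the calibration is good to about 2 mm. A picture is of the moment at which its call begins: read the wrist's pose just before it. get_calibration takes no time and is no camera call.
- manip.sign_off(): hands the job in; it is judged then, once.
Trained networks look in the newest picture that a camera, given by its name, has taken for a name from the list of things; names that differ only in an ending like _2 or _b are one class to them, and where a whole thing is asked for, a point or a joint stands for the part that bears it (a point fixed in the world has none). Each returns a list of dicts, best first, with "p" (0 to 1); they miss things now and then, are a little off and sometimes report something else, mostly with a low value. They report only what shows in the picture. A call takes as long as a camera call.
- manip.recognise(camera, query): "position" ([column, row] in pixels, amid what is visible of it).
- manip.masks_of(camera, query): "pixels" (480x640 bool, what is visible of it) and "position" ([column, row] in pixels, amid what is visible of it).
- manip.mark_of(camera, query): "position" ([column, row] in pixels: a listed point, or the origin of a listed thing).
The state is a dict: "t": time; "q": joint angles; "qd": joint speeds; "tau": joint torques, N m; "tcp_pos": TCP position; "tool_rot": TCP orientation; "force": force on the tool from outside, world axes, zero at the start; "ft_torque": the same for the moment, N m; "finger_gap": opening from 0.0 (shut) to 1.0 (fully open); "gripper_force": force on a finger pad.
Only numpy, scipy, OpenCV 4.12 (cv2) and the standard library are available. Lean on these libraries where they do the work, as an engineer would, in place of code of your own. Each camera call takes 0.05 s, during which the arm holds its last target. There are 200 camera calls.

## Working session

There is one attempt and no reset: what is moved stays moved. The work goes in short steps, Python scripts to look and compute and a tool call to move; the robot and the scene stay as the last step left them, time stands still between calls to the robot, and variables do not carry over. Pictures are saved under pics/ and viewed, at most 10 in all, crops included, and the job is handed in when it is done.

Besides the shell and the picture viewer there is one more tool, called after "Call:" as name(argument=value, ...) on one line, values as JSON. step_arm: Moves the arm, as the interface text tells. Its arguments: {"type":"object","properties":{"targets":{"type":"string"},"gripper":{"type":"number"},"squeeze":{"type":"number"}},"required":["targets"]}

```bash
mkdir -p pics
cat > h.py <<'E'
import numpy as np, cv2
from station import manip
from scipy.spatial.transform import Rotation as R
def cam(name, s=None):
    c=manip.get_calibration(name)
    f=240/np.tan(np.radians(c["fov_y"])/2)
    if name=="wrist":
        T=np.eye(4);T[:3,:3]=R.from_quat(s["tool_rot"]).as_matrix();T[:3,3]=s["tcp_pos"]
        E=T@np.array(c["tool_from_camera"])
    else: E=np.array(c["extrinsics"])
    return f,c["cx"],c["cy"],E
def px2w(k,p,z):
    f,cx,cy,E=k
    d=E[:3,:3]@np.array([(p[0]-cx)/f,(p[1]-cy)/f,1]);o=E[:3,3]
    return o+d*(z-o[2])/d[2]
def w2px(k,P):
    f,cx,cy,E=k
    q=E[:3,:3].T@(np.array(P)-E[:3,3]);return np.array([cx+f*q[0]/q[2],cy+f*q[1]/q[2]])
def save(im,n): cv2.imwrite("pics/"+n,cv2.cvtColor(im,cv2.COLOR_RGB2BGR))
E
cat > a.py <<'E'
from h import *
np.set_printoptions(precision=3,suppress=True)
for n in ["top","scene"]:
    im=manip.snapshot(n);save(im,n+"0.png");k=cam(n)
    print(n,k[3][:3,3],k[3][:3,2])
    for q,z in [("gauge",0),("gauge_grip",.012),("rod_knob",.123),("lock_tip",.06),("rail",0),("square_mouth",.064),("long_mouth",.064),("padlock",0),("bolt_0",0)]:
        r=manip.mark_of(n,q)
        for d in r[:2]: print(q,round(d["p"],2),np.array(d["position"]),px2w(k,d["position"],z))
E
python3 a.py
```

```text
top [0.336 0.168 1.446] [ 0.155 -0.023 -0.988]
gauge 0.67 [450.5 236.2] [ 0.563 -0.197  0.   ]
gauge_grip 0.58 [472.  219.2] [ 0.606 -0.253  0.012]
rod_knob 0.64 [465.  228.2] [ 0.563 -0.202  0.123]
lock_tip 0.42 [440.5 245.2] [ 0.53  -0.156  0.06 ]
rail 0.85 [293.8 275.7] [0.46  0.217 0.   ]
square_mouth 0.96 [267.1 275. ] [0.457 0.281 0.064]
square_mouth 0.54 [272. 281.] [0.442 0.269 0.064]
long_mouth 0.89 [319.6 269.9] [0.469 0.151 0.064]
padlock 0.87 [452.9 271.1] [ 0.47 -0.2   0.  ]
padlock 0.58 [271.3 279.9] [0.449 0.275 0.   ]
bolt_0 0.5 [418.9 227.7] [ 0.586 -0.114  0.   ]
bolt_0 0.45 [190.3 309.5] [0.374 0.482 0.   ]
scene [-0.067 -0.446  1.05 ] [ 0.47   0.475 -0.744]
gauge 0.74 [422.8 342.6] [ 0.562 -0.199  0.   ]
gauge 0.46 [265.9 248.3] [0.483 0.325 0.   ]
gauge_grip 0.7 [446.8 341.8] [ 0.6   -0.243  0.012]
rod_knob 0.58 [429.2 314.3] [ 0.56  -0.192  0.123]
rod_knob 0.15 [401.6 367.1] [ 0.407 -0.233  0.123]
lock_tip 0.49 [407.7 331.6] [ 0.524 -0.169  0.06 ]
rail 0.55 [285.4 274.6] [0.458 0.209 0.   ]
square_mouth 0.55 [265.6 250.7] [0.443 0.272 0.064]
long_mouth 0.92 [301.  267.7] [0.472 0.158 0.064]
padlock 0.64 [405.1 367.5] [ 0.475 -0.211  0.   ]
bolt_0 0.5 [400.7 317. ] [ 0.582 -0.111  0.   ]
```

Run:
```python
import cv2,numpy as np
a=cv2.imread("pics/top0.png")[130:400,160:560]; b=cv2.imread("pics/scene0.png")[170:440,180:580]
cv2.imwrite("pics/c0.png",cv2.resize(np.vstack([a,b]),None,fx=1.1,fy=1.1,interpolation=cv2.INTER_CUBIC))
```

```text
(no output)
```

View pics/c0.png

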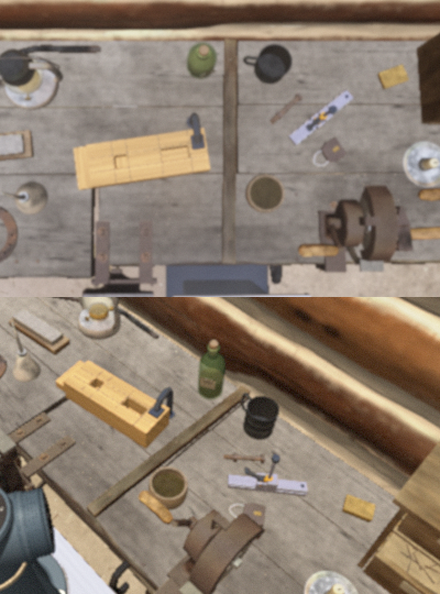

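```bash
cat >> h.py <<'E'
np.set_printoptions(precision=4,suppress=True)
def rel(P,yaw=None,s=None):
    "tool shift (mm) from sensed pose to world P; turn so that tool y axis heads to yaw (deg, mod 180)"
    s=s or manip.sense();M=R.from_quat(s["tool_rot"]).as_matrix()
    d=M.T@(np.array(P)-s["tcp_pos"])*1000
    y=np.degrees(np.arctan2(M[1,1],M[0,1]))
    t=None if yaw is None else -((yaw-y+90)%180-90)
    return d.round(1),"tool y yaw",round(y,1),"turn",t
E
python3 - <<'E'
from h import *
s=manip.sense();print(s)
print(R.from_quat(s["tool_rot"]).as_matrix())
print(manip.get_calibration("wrist"))
print(rel([.44,.215,.40],0),rel([.56,-.2,.40],38))
E
```

```text
{'t': 1.0, 'q': array([ 1.0685,  0.5275,  1.4327,  0.    ,  1.1814, -0.1785]), 'qd': array([ 0.0007,  0.0002,  0.0015,  0.0015,  0.0006, -0.0008]), 'tau': array([  0.0006, -44.2328, -17.8423,  -0.0001,   0.0007,  -0.    ]), 'tcp_pos': array([0.1988, 0.5925, 0.2313]), 'tool_rot': array([ 0.1612,  0.9869, -0.    , -0.    ]), 'force': array([ 0.3316, -0.2576, -0.1914]), 'ft_torque': array([0.0179, 0.0123, 0.0166]), 'gripper_force': 0.0, 'finger_gap': 0.9992867349088215}
[[-0.948   0.3182 -0.    ]
 [ 0.3182  0.948   0.    ]
 [ 0.     -0.     -1.    ]]
{'fov_y': 69.02108601407127, 'cx': 318.4802056179678, 'cy': 245.89992630951633, 'tool_from_camera': array([[ 0.0004, -0.9494, -0.314 ,  0.0809],
       [ 1.    ,  0.0006, -0.0005, -0.0009],
       [ 0.0007, -0.314 ,  0.9494, -0.1421],
       [ 0.    ,  0.    ,  0.    ,  1.    ]])}
(array([-348.8, -281.1, -168.7]), 'tool y yaw', np.float64(71.4), 'turn', np.float64(71.44801539253773)) (array([-594.6, -636.4, -168.7]), 'tool y yaw', np.float64(71.4), 'turn', np.float64(33.44801539253773))
```

Call:
step_arm(targets="0 0 -50 0;0 0 -100 0;-40 -30 -150 8;-350 -280 -169 66;-350 -280 -169 66;-350 -280 -169 66;-350 -280 -169 66;-350 -280 -169 66;-350 -280 -169 66;-350 -280 -169 66;-350 -280 -169 66;-350 -280 -169 66")

```text
t: 2.2
tcp_pos: [0.4441, 0.2121, 0.4009]
tool_rot: [0.675, 0.738, 0.0, 0.001]
force: [-1.5, 1.5, 1.1]
finger_gap: 0.998
gripper_force: 0.0
```

```bash
cat > w.py <<'E'
from h import *
import sys
n=sys.argv[1]
s=manip.sense();im=manip.snapshot("wrist");save(im,n);k=cam("wrist",s)
print(s["t"],s["tcp_pos"],s["qd"].max(),s["q"])
for a in sys.argv[2:]:
    q,z=a.split(":")
    for d in manip.mark_of("wrist",q)[:2]:
        print(q,round(d["p"],2),np.array(d["position"]),px2w(k,d["position"],float(z)))
E
python3 w.py w1.png square_mouth:.064 long_mouth:.064 rail:0
python3 -c "
from h import *
print(rel([.56,-.2,.40],38))"
```

```text
2.2 [0.4441 0.2121 0.4009] 0.05675321014149689 [ 0.2191  0.1742  1.5048 -0.0017  1.4606  0.1294]
square_mouth 0.92 [330.6 142. ] [0.4541 0.2779 0.064 ]
long_mouth 0.68 [332.1 233.6] [0.469  0.1532 0.064 ]
rail 0.66 [330.2 186.1] [0.4626 0.2108 0.    ]
(array([-425.7,   79.1,   -0.4]), 'tool y yaw', np.float64(5.4), 'turn', np.float64(-32.5534361573944))
```

Call:
step_arm(targets="-425 80 0 -32.6;-425 80 0 -32.6;-425 80 0 -32.6;-425 80 0 -32.6;-425 80 0 -32.6;-425 80 0 -32.6;-425 80 0 -32.6;-425 80 0 -32.6;-425 80 0 -32.6;-425 80 100 -32.6;-425 80 100 -32.6;-425 80 100 -32.6")

```text
t: 3.6
tcp_pos: [0.5576, -0.1957, 0.2928]
tool_rot: [0.437, 0.899, 0.001, -0.009]
force: [-0.7, 0.4, -0.3]
finger_gap: 1.0
gripper_force: 0.0
```

```bash
python3 w.py w2.png gauge:0 gauge_grip:.012 rod_knob:.123 lock_tip:.06
python3 - <<'E'
import cv2,numpy as np
a=cv2.imread("pics/w1.png"); b=cv2.imread("pics/w2.png")
cv2.imwrite("pics/c1.png",cv2.resize(np.hstack([a[:,140:540],b[:,120:520]]),(800,480)))
E
```

```text
3.6 [ 0.5576 -0.1957  0.2928] 0.07024137121721549 [-0.5267  0.4247  1.4335  0.0005  1.3009 -1.1926]
gauge 0.65 [321.2 206.1] [ 0.5616 -0.1999  0.    ]
gauge_grip 0.94 [321.9 256.9] [ 0.6019 -0.2494  0.012 ]
rod_knob 0.66 [321.9 228.6] [ 0.5605 -0.1975  0.123 ]
lock_tip 0.82 [322.4 167.9] [ 0.5301 -0.1581  0.06  ]
```

View pics/c1.png

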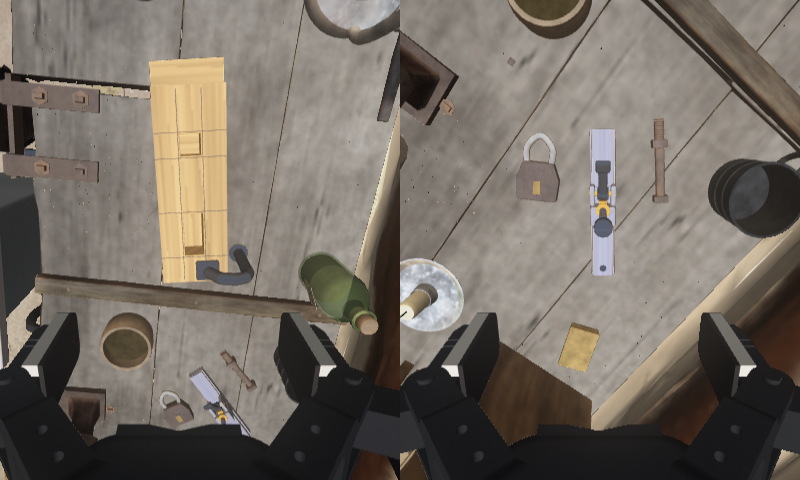

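```bash
cat >> h.py <<'E'
def gaxis(k,m,z,r0=0,r1=480):
    "world angle of line fit through mask pixels"
    ys,xs=np.nonzero(m); vx,vy,x0,y0=cv2.fitLine(np.c_[xs,ys].astype(np.float32),cv2.DIST_HUBER,0,.01,.01).ravel()
    a=px2w(k,(x0-40*vx,y0-40*vy),z);b=px2w(k,(x0+40*vx,y0+40*vy),z);d=b-a
    return np.degrees(np.arctan2(d[1],d[0]))%180,(a+b)/2
E
python3 - <<'E'
from h import *
s=manip.sense();im=manip.snapshot("wrist");k=cam("wrist",s)
print(s["tcp_pos"],s["tool_rot"],s["qd"].max())
m=manip.masks_of("wrist","gauge")[0];print(m["p"],gaxis(k,m["pixels"],.02))
ys,xs=np.nonzero(m["pixels"]);print(ys.min(),ys.max())
for r in (130,140,255,270): c=xs[ys==r+3]; print(r, c.min(),c.max())
for d in manip.mark_of("wrist","gauge_grip")[:1]: print(px2w(k,d["position"],.012))
print(rel([.602,-.2494,.25],None))
E
```

```text
[ 0.5635 -0.1994  0.3037] [ 0.4371  0.8994 -0.0001  0.0032] 0.0021180948009488793
0.9 (np.float64(128.7756696807227), array([ 0.5578, -0.1924,  0.02  ]))
117 262
130 306 330
140 306 330
255 309 330Traceback (most recent call last):
  File "<stdin>", line 6, in <module>
    return umr_minimum(a, axis, None, out, keepdims, initial, where)
ValueError: zero-size array to reduction operation minimum which has no identity
```

Call:
step_arm(targets="0 0 0 8;0 0 0 16;0 0 0 24;0 0 0 32;0 0 0 40;0 0 0 48;0 0 0 56;0 0 0 64;0 0 0 72;0 0 0 80;0 0 0 88;0 0 0 96")

```text
t: 5.15
tcp_pos: [0.5622, -0.1999, 0.3023]
tool_rot: [0.962, 0.273, 0.001, 0.001]
force: [1.1, -0.4, -0.2]
finger_gap: 1.001
gripper_force: 0.0
```

Call:
step_arm(targets="0 0 0 8;0 0 0 16;0 0 0 24;0 0 0 32;0 0 0 40;0 0 0 48;0 0 0 56;0 0 0 64;0 0 0 72;0 0 0 80;0 0 0 84;0 0 0 84", gripper=0.3)

```text
t: 6.35
tcp_pos: [0.5621, -0.1999, 0.3021]
tool_rot: [0.899, -0.438, 0.002, 0.0]
force: [0.5, -1.0, 0.3]
finger_gap: 0.702
gripper_force: 0.0
```

Run:
```python
from h import *
s=manip.sense();im=manip.snapshot("wrist");k=cam("wrist",s);save(im,"w3.png")
print(s["tcp_pos"],s["tool_rot"],s["qd"].max(),s["q"],s["finger_gap"])
for q,z in [("gauge_grip",.012),("gauge",0),("rod_knob",.118)]:
  for d in manip.mark_of("wrist",q)[:1]: print(q,d["p"],px2w(k,d["position"],z))
m=manip.masks_of("wrist","gauge")[0];print(m["p"],gaxis(k,m["pixels"],.02))
print(rel([.602,-.2490,.05],38.5))
```

```text
[ 0.5621 -0.1999  0.3021] [ 0.8991 -0.4378  0.0016  0.0001] 0.004969225276049887 [-0.5288  0.4158  1.4218  0.      1.3009  1.9483] 0.7020118103826336
gauge_grip 0.87 [ 0.5972 -0.2444  0.012 ]
gauge 0.69 [ 0.5609 -0.1975  0.    ]
rod_knob 0.8 [ 0.561  -0.1983  0.118 ]
0.61 (np.float64(128.0329108946229), array([ 0.565, -0.202,  0.02 ]))
(array([ 63.4,  -1.3, 250.8]), 'tool y yaw', np.float64(-141.9), 'turn', np.float64(-0.4000840737721205))
```

Call:
step_arm(targets="60 -1 50 -0.3;60 -1 100 -0.3;60 -1 150 -0.3;60 -1 200 -0.3;60 -1 240 -0.3;60 -1 252 -0.3;60 -1 252 -0.3;60 -1 252 -0.3;60 -1 252 -0.3")

```text
t: 7.5
tcp_pos: [0.601, -0.2474, 0.0506]
tool_rot: [0.9, -0.436, 0.002, 0.0]
force: [0.2, -0.6, -0.2]
finger_gap: 0.697
gripper_force: 0.0
```

```bash
python3 w.py w4.png gauge_grip:.012 ; python3 -c "
from h import *
print(rel([.599,-.2465,.004],38.3), manip.sense()['force'])
im=cv2.imread('pics/w4.png');cv2.imwrite('pics/w4c.png',im[100:480])"
```

```text
7.5 [ 0.601  -0.2474  0.0506] 0.00085560751078863 [-0.5622  0.7872  1.4942  0.      0.8557  1.9099]
gauge_grip 0.9 [317.1 290.5] [ 0.5976 -0.2434  0.012 ]
(array([-2. ,  1. , 46.8]), 'tool y yaw', np.float64(-141.6), 'turn', np.float64(0.06370922494647857)) [0.293  0.112  0.3062]
```

View pics/w4c.png

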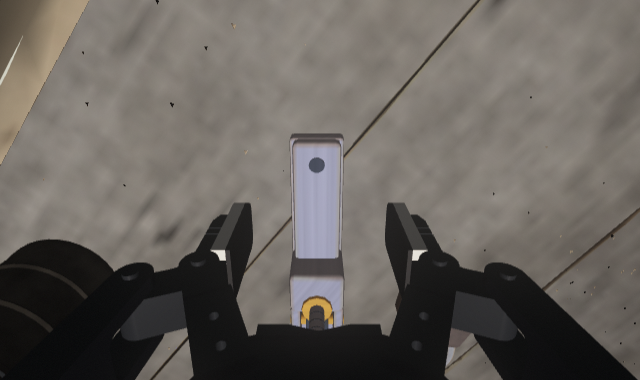

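Call:
step_arm(targets="-1 0 20 0;-1 0 40 0;-1 0 46 0;-1 0 46 0;-1 0 46 0")

```text
t: 8.1
tcp_pos: [0.5995, -0.2461, 0.0036]
tool_rot: [0.9, -0.436, 0.001, 0.0]
force: [0.1, 0.5, 0.1]
finger_gap: 0.699
gripper_force: 0.0
```

Call:
step_arm(targets="0 0 0 0;0 0 0 0;0 0 0 0;0 0 0 0;0 0 0 0;0 0 0 0;0 0 0 0;0 0 0 0", gripper=1, squeeze=60)

```text
t: 8.9
tcp_pos: [0.5996, -0.246, 0.0038]
tool_rot: [0.9, -0.436, 0.001, -0.0]
force: [0.7, 1.3, 6.6]
finger_gap: 0.328
gripper_force: 60.6
```

Call:
step_arm(targets="0 0 -15 0;0 0 -30 0;0 0 -60 0;0 0 -110 0;0 0 -160 0;0 0 -210 0;0 0 -250 0;0 0 -255 0;0 0 -255 0")

```text
t: 9.8
tcp_pos: [0.5988, -0.2458, 0.2593]
tool_rot: [0.9, -0.436, 0.002, 0.0]
force: [-0.2, 0.4, -4.3]
finger_gap: 0.325
gripper_force: 59.8
```

```bash
python3 w.py w5.png gauge_grip:.26 gauge:.25; python3 -c "
from h import *
print(rel([.448,.341,.25],6), manip.sense()['finger_gap'],manip.sense()['force'])
M=R.from_quat(manip.sense()['tool_rot']).as_matrix();print(M)"
```

```text
9.8 [ 0.5988 -0.2458  0.2593] 0.0644105360177842 [-0.5617  0.5292  1.3445 -0.0002  1.2644  1.9106]
gauge_grip 0.97 [318.3 328.7] [ 0.5944 -0.2416  0.26  ]
gauge 0.73 [318.4 415.3] [ 0.5572 -0.1947  0.25  ]
(array([-551.8, -246.5,    7. ]), 'tool y yaw', np.float64(-141.7), 'turn', np.float64(32.3464868056966)) 0.3292029015099765 [-0.1012  0.7025 -3.2946]
[[ 0.6204 -0.7843 -0.0048]
 [-0.7843 -0.6204  0.0029]
 [-0.0053  0.002  -1.    ]]
```

Call:
step_arm(targets="-46 -20 0 -8;-92 -41 0 -16;-138 -62 0 -24;-184 -82 0 -32;-230 -103 0 -40;-276 -123 0 -48;-322 -144 0 -56;-368 -164 0 -64;-414 -185 0 -72;-460 -205 0 -80;-506 -226 0 -88;-552 -246 0 -96")

```text
t: 11.15
tcp_pos: [0.4483, 0.3371, 0.2549]
tool_rot: [0.925, 0.38, -0.002, 0.0]
force: [1.2, 0.6, -2.9]
finger_gap: 0.329
gripper_force: 59.8
```

Call:
step_arm(targets="0 0 0 -8;0 0 0 -16;0 0 0 -24;0 0 0 -32;0 0 0 -40;0 0 0 -48;0 0 0 -52;0 0 0 -52;0 0 0 -52")

```text
t: 12.05
tcp_pos: [0.4493, 0.3353, 0.2556]
tool_rot: [0.668, 0.745, -0.002, -0.001]
force: [0.4, 0.3, -3.3]
finger_gap: 0.328
gripper_force: 59.9
```

```bash
python3 w.py w6.png square_mouth:.064 long_mouth:.064 gauge:.25; python3 -c "
from h import *
s=manip.sense();k=cam('wrist',s)
print(rel([.448,.341,.12],6),s['finger_gap'])
for n in ['top']:
  im=manip.snapshot(n);save(im,'top6.png');k=cam(n)
  for q,z in [('gauge',.25),('rod_knob',.37),('square_mouth',.064),('long_mouth',.064),('gauge_grip',.262)]:
    for d in manip.mark_of(n,q)[:1]: print(q,d['p'],px2w(k,d['position'],z))
a=cv2.imread('pics/w6.png'); b=im[170:370,180:420,::-1]
cv2.imwrite('pics/c6.png',np.hstack([cv2.resize(a,(480,360)),cv2.resize(b,(320,360))]))
"
```

```text
12.05 [0.4493 0.3353 0.2556] 0.0006574571934603406 [0.4417 0.4139 1.5652 0.0003 1.1663 0.3325]
gauge 0.63 [317.5 414.7] [0.4551 0.2721 0.25  ]
(array([  5.6,  -1.3, 136.9]), 'tool y yaw', np.float64(6.3), 'turn', np.float64(0.30850559821364243)) 0.3287978899775242
gauge 0.23 [0.4645 0.5121 0.25  ]
rod_knob 0.51 [0.4589 0.267  0.37  ]
square_mouth 0.71 [0.4549 0.2771 0.064 ]
long_mouth 0.72 [0.4897 0.2423 0.064 ]
gauge_grip 0.57 [0.4258 0.2559 0.262 ]
```

View pics/c6.png

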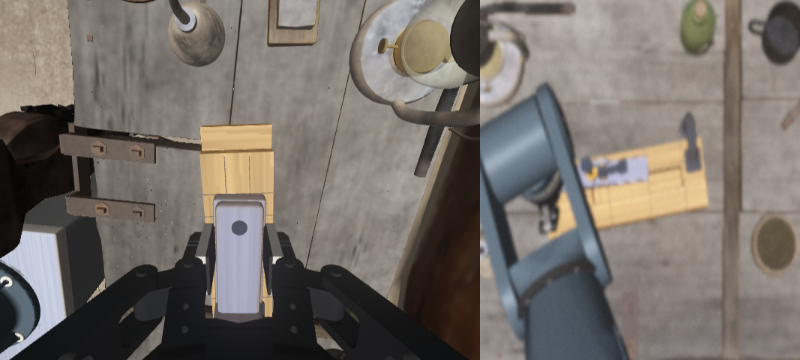

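Call:
step_arm(targets="5.5 -1 50 0;5.5 -1 100 0;5.5 -1 140 0;5.5 -1 165 0;5.5 -1 175 0;5.5 -1 180 0;5.5 -1 180 0;5.5 -1 180 0")

```text
t: 13.35
tcp_pos: [0.4498, 0.3417, 0.0788]
tool_rot: [0.667, 0.745, 0.002, 0.001]
force: [0.7, -0.0, -2.7]
finger_gap: 0.329
gripper_force: 59.9
```

Run:
```python
from h import *
s=manip.sense();print(s['tcp_pos'],s['tool_rot'],s['force'],rel([.4481,.3406,.0685],6.3))
k=cam("scene");im=manip.snapshot("scene");save(im,"s7.png")
for q,z in [("gauge",.07),("rod_knob",.19),("lock_tip",.12),("gauge_grip",.082),("long_mouth",.064)]:
    for d in manip.mark_of("scene",q)[:1]: print(q,d["p"],d["position"],px2w(k,d["position"],z))
cv2.imwrite("pics/s7c.png",cv2.resize(im[190:330,200:360,::-1],None,fx=4,fy=4,interpolation=cv2.INTER_CUBIC))
```

```text
[0.4498 0.3417 0.0788] [0.6669 0.7452 0.0015 0.0006] [ 0.6536 -0.0156 -2.7331] (array([-0.9, -1.9, 10.3]), 'tool y yaw', np.float64(6.4), 'turn', np.float64(0.05049016421892816))
gauge 0.72 [269.6, 245.3] [0.4608 0.2752 0.07  ]
rod_knob 0.64 [280.8, 239.5] [0.429  0.1823 0.19  ]
lock_tip 0.39 [280.5, 239.4] [0.469  0.2343 0.12  ]
gauge_grip 0.56 [250.7, 231.8] [0.4493 0.3434 0.082 ]
long_mouth 0.66 [302.6, 269.5] [0.4708 0.1501 0.064 ]
```

View pics/s7c.png

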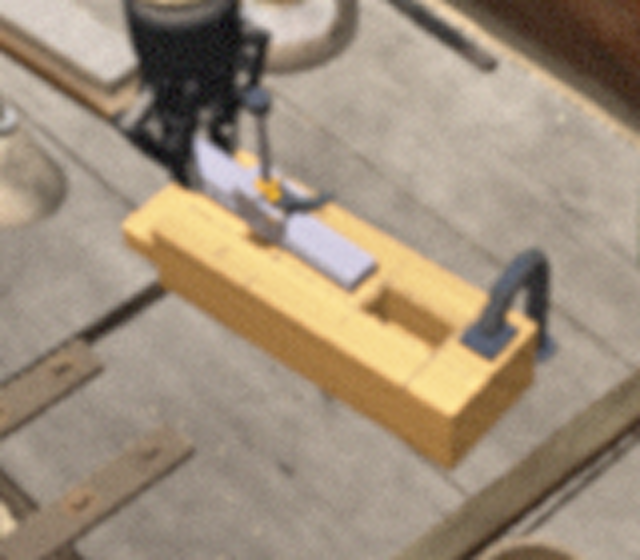

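Call:
step_arm(targets="-1 -1.5 4 0;-1 -1.5 7 0;-1 -1.5 9 0;-1 -1.5 9.5 0;-1 -1.5 10 0;-1 -1.5 10 0;-1 -1.5 10 0")

```text
t: 14.35
tcp_pos: [0.4469, 0.3397, 0.0677]
tool_rot: [0.667, 0.745, -0.0, -0.0]
force: [-2.8, -2.0, 4.3]
finger_gap: 0.33
gripper_force: 60.8
```

Call:
step_arm(targets="0 0 0 0;0 0 0 0;0 0 0 0;0 0 0 0;0 0 0 0", gripper=0.35)

```text
t: 14.85
tcp_pos: [0.4474, 0.3399, 0.0672]
tool_rot: [0.667, 0.745, 0.0, 0.0]
force: [-0.1, -0.6, -0.0]
finger_gap: 0.646
gripper_force: 0.0
```

Call:
step_arm(targets="0 0 -30 0;0 0 -70 0;0 0 -120 0;0 0 -150 0;30 0 -180 0;30 0 -200 0;30 0 -200 0;30 0 -200 0")

```text
t: 15.65
tcp_pos: [0.4435, 0.3694, 0.2669]
tool_rot: [0.667, 0.745, -0.0, 0.0]
force: [-0.6, 0.8, -0.2]
finger_gap: 0.65
gripper_force: 0.0
```

Run:
```python
from h import *
s=manip.sense();k=cam("wrist",s);im=manip.snapshot("wrist");save(im,"w8.png");print(s["t"],s["tcp_pos"],s["qd"].max())
for q,z in [("gauge",.064),("rod_knob",.182),("lock_tip",.12),("gauge_grip",.076)]:
    for d in manip.mark_of("wrist",q)[:1]: print(q,d["p"],d["position"],px2w(k,d["position"],z))
```

```text
15.65 [0.4435 0.3694 0.2669] 0.030916977639349322
gauge 0.78 [319.2, 297.1] [0.454  0.2764 0.064 ]
rod_knob 0.7 [319.0, 365.6] [0.4536 0.2771 0.182 ]
lock_tip 0.7 [513.8, 110.6] [0.5823 0.4798 0.12  ]
gauge_grip 0.87 [316.2, 249.1] [0.4443 0.3354 0.076 ]
```

View pics/w8.png

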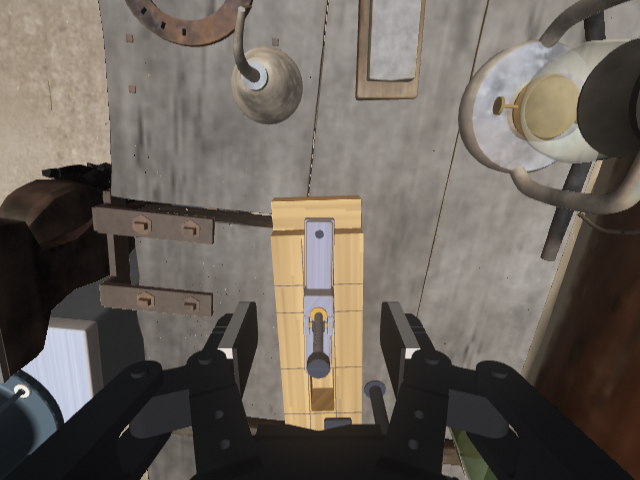

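Call:
step_arm(targets="0 0 0 0;-45 0 0 0;-92 0 0 0;-92 0 10 0;-92 0 40 0;-92 0 65 0;-92 0 65 0;-92 0 65 0;-92 0 65 0", gripper=1, squeeze=40)

```text
t: 16.8
tcp_pos: [0.455, 0.279, 0.2034]
tool_rot: [0.667, 0.745, 0.001, 0.001]
force: [0.0, -0.1, -0.6]
finger_gap: -0.001
gripper_force: 0.0
```

Run:
```python
from h import *
s=manip.sense();print(s['t'],s['tcp_pos'],s['force'],s['finger_gap'],rel([.454,.277,.14],6.3))
k=cam("scene");im=manip.snapshot("scene")
for q,z in [("gauge",.064),("rod_knob",.182),("lock_tip",.12),("gauge_grip",.076)]:
    for d in manip.mark_of("scene",q)[:1]: print(q,d["p"],px2w(k,d["position"],z))
```

```text
16.8 [0.455  0.279  0.2034] [ 0.048  -0.1276 -0.5993] -0.0010701911604988914 (array([-1.9, -1.4, 63.4]), 'tool y yaw', np.float64(6.4), 'turn', np.float64(0.07198513293417363))
gauge 0.95 [0.4538 0.2767 0.064 ]
rod_knob 0.59 [ 0.5579 -0.0105  0.182 ]
lock_tip 0.5 [0.4538 0.2186 0.12  ]
gauge_grip 0.8 [0.4422 0.3406 0.076 ]
```

Call:
step_arm(targets="-2 -1 6 0;-2 -1 12 0;-2 -1 17 0;-2 -1 22 0;-2 -1 27 0;-2 -1 32 0;-2 -1 36 0;-2 -1 40 0;-2 -1 44 0;-2 -1 47 0;-2 -1 47 0;-2 -1 47 0")

```text
t: 18.25
tcp_pos: [0.4535, 0.2762, 0.1553]
tool_rot: [0.667, 0.745, 0.0, 0.0]
force: [0.3, -0.1, -0.3]
finger_gap: -0.001
gripper_force: 0.0
```

Call:
step_arm(targets="0 0 1 0;0 0 2 0;0 0 3 0;0 0 4 0;0 0 5 0")

```text
t: 18.75
tcp_pos: [0.4535, 0.2762, 0.1503]
tool_rot: [0.667, 0.745, 0.0, 0.0]
force: [-0.6, 0.7, 0.0]
finger_gap: 0.006
gripper_force: 0.2
```

Call:
step_arm(targets="0 0 1 0;0 0 2 0;0 0 3 0")

```text
t: 19.05
tcp_pos: [0.4534, 0.2762, 0.1472]
tool_rot: [0.667, 0.745, 0.0, 0.0]
force: [0.5, 1.0, 0.5]
finger_gap: 0.001
gripper_force: 0.2
```

Call:
step_arm(targets="0 0 1 0;0 0 2 0;0 0 3 0")

```text
t: 19.35
tcp_pos: [0.4534, 0.2762, 0.1442]
tool_rot: [0.667, 0.745, 0.0, 0.0]
force: [-0.2, 0.1, 0.6]
finger_gap: 0.0
gripper_force: 0.2
```

Call:
step_arm(targets="0 0 1 0;0 0 2 0")

```text
t: 19.55
tcp_pos: [0.4543, 0.2764, 0.1437]
tool_rot: [0.667, 0.745, 0.001, 0.001]
force: [-0.5, -0.9, 14.7]
finger_gap: 0.004
gripper_force: 7.3
```

Call:
step_arm(targets="0 0 1 0;0 0 2 0")

```text
t: 19.75
tcp_pos: [0.4561, 0.2768, 0.1435]
tool_rot: [0.667, 0.745, 0.003, 0.002]
force: [-1.1, -2.0, 22.6]
finger_gap: -0.0
gripper_force: 11.6
```

Call:
step_arm(targets="0 0 -2 0;0 0 -8 0;0 0 -28 0;0 0 -28 0;0 0 -28 0;0 0 -28 0")

```text
t: 20.35
tcp_pos: [0.4526, 0.2759, 0.1675]
tool_rot: [0.667, 0.745, -0.001, -0.0]
force: [-0.1, 0.1, 0.5]
finger_gap: -0.004
gripper_force: 0.0
```

Run:
```python
from h import *
s=manip.sense();print(s['t'],s['tcp_pos'],s['force'],rel([.4588,.2311,.14],6.3))
im=manip.snapshot("scene");k=cam("scene");save(im,"s9.png")
for q,z in [("gauge",.064),("rod_knob",.139),("lock_tip",.12),("gauge_grip",.076)]:
    for d in manip.mark_of("scene",q)[:1]: print(q,d["p"],d["position"],px2w(k,d["position"],z))
cv2.imwrite("pics/s9c.png",cv2.resize(im[180:300,220:380,::-1],None,fx=4,fy=4,interpolation=cv2.INTER_CUBIC))
```

```text
20.35 [0.4526 0.2759 0.1675] [-0.0536  0.1229  0.4604] (array([-45.2,   1.2,  27.5]), 'tool y yaw', np.float64(6.4), 'turn', np.float64(0.050803796311697624))
gauge 0.81 [270.0, 248.2] [0.4576 0.2704 0.064 ]
rod_knob 0.46 [266.1, 226.7] [0.461  0.2829 0.139 ]
lock_tip 0.42 [278.6, 242.0] [0.459  0.2307 0.12  ]
gauge_grip 0.63 [250.0, 237.2] [0.4376 0.3331 0.076 ]
```

View pics/s9c.png

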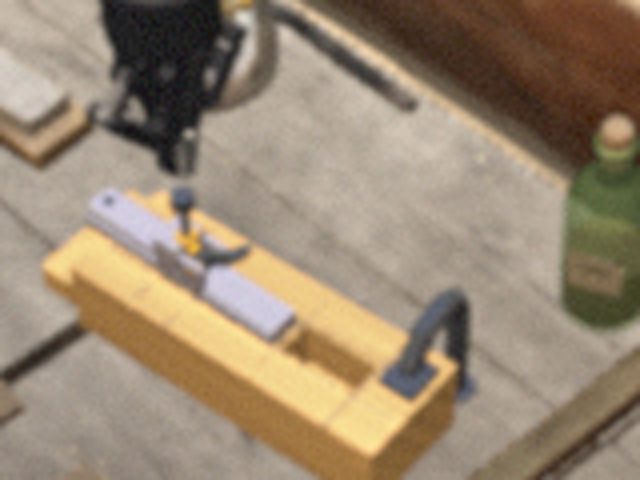

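Call:
step_arm(targets="-45 0 0 0;-45 0.5 5 0;-45 0.5 20 0;-45 0.5 35 0;-45 0.5 40 0;-45 0.5 45 0;-45 0.5 50 0;-45 0.5 54 0;-45 0.5 58 0;-45 0.5 62 0;-45 0.5 65 0;-45 0.5 65 0")

```text
t: 21.8
tcp_pos: [0.4588, 0.2315, 0.1029]
tool_rot: [0.667, 0.745, -0.0, -0.0]
force: [0.6, 0.2, -0.5]
finger_gap: -0.002
gripper_force: 0.0
```

Call:
step_arm(targets="0 0 1.5 0;0 0 3 0;0 0 4.5 0")

```text
t: 22.1
tcp_pos: [0.4588, 0.2317, 0.0988]
tool_rot: [0.667, 0.745, 0.0, -0.0]
force: [0.4, 0.2, 2.5]
finger_gap: 0.001
gripper_force: 0.8
```

Call:
step_arm(targets="0 0 1 0;0 0 2 0")

```text
t: 22.3
tcp_pos: [0.4588, 0.2317, 0.0968]
tool_rot: [0.667, 0.745, 0.0, -0.0]
force: [0.2, -0.6, 1.8]
finger_gap: 0.002
gripper_force: 0.9
```

Call:
step_arm(targets="0 0 1 0;0 0 2 0")

```text
t: 22.5
tcp_pos: [0.4589, 0.2316, 0.0961]
tool_rot: [0.667, 0.745, 0.0, 0.0]
force: [-2.9, -1.3, 20.2]
finger_gap: -0.001
gripper_force: 10.0
```

Call:
step_arm(targets="0 0 1 0;0 0 2 0")

```text
t: 22.7
tcp_pos: [0.459, 0.2316, 0.0958]
tool_rot: [0.667, 0.745, 0.0, 0.0]
force: [-6.0, -3.1, 33.5]
finger_gap: 0.001
gripper_force: 16.5
```

Call:
step_arm(targets="0 0 -3 0;0 0 -3 0;0 0 -30 0;0 0 -80 0;0 0 -110 0;40 0 -130 0;90 0 -170 0;138 0 -170 0;138 0 -170 0;138 0 -170 0;138 0 -170 0")

```text
t: 23.8
tcp_pos: [0.4427, 0.3675, 0.2613]
tool_rot: [0.667, 0.745, -0.002, -0.0]
force: [0.8, -0.9, -0.2]
finger_gap: 0.0
gripper_force: 0.0
```

Call:
step_arm(targets="0 0 0 0;0 0 0 0", gripper=0.35)

```text
t: 24.0
tcp_pos: [0.4436, 0.3671, 0.262]
tool_rot: [0.668, 0.745, -0.001, -0.0]
force: [0.3, 0.2, -0.1]
finger_gap: 0.332
gripper_force: 0.0
```

Run:
```python
from h import *
s=manip.sense();k=cam("wrist",s);im=manip.snapshot("wrist");save(im,"w10.png");print(s["t"],s["tcp_pos"],s["qd"].max())
for q,z in [("gauge",.064),("rod_knob",.139),("lock_tip",.097),("gauge_grip",.076)]:
    for d in manip.mark_of("wrist",q)[:1]: print(q,d["p"],d["position"],px2w(k,d["position"],z))
m=manip.masks_of("wrist","gauge")[0];print(m["p"],gaxis(k,m["pixels"],.085))
print(rel([.447,.3395,.0675],6.3))
im=manip.snapshot("scene");k=cam("scene");save(im,"s10.png")
for q,z in [("gauge",.064),("rod_knob",.139),("lock_tip",.097),("gauge_grip",.076)]:
    for d in manip.mark_of("scene",q)[:1]: print(q,d["p"],d["position"],px2w(k,d["position"],z))
cv2.imwrite("pics/c10.png",np.hstack([cv2.resize(cv2.imread("pics/w10.png")[180:460,200:440],(411,480)),cv2.resize(im[210:290,230:300,::-1],(389,480),interpolation=cv2.INTER_CUBIC)]))
```

```text
24.0 [0.4436 0.3671 0.262 ] 0.0035433023394215116
rod_knob 0.83 [317.8, 337.2] [0.4523 0.2751 0.139 ]
lock_tip 0.72 [322.5, 365.5] [0.4636 0.2144 0.097 ]
gauge_grip 0.96 [320.7, 246.5] [0.448  0.3378 0.076 ]
0.67 (np.float64(95.71656285644232), array([0.4521, 0.2879, 0.085 ]))
(array([-29. ,   0.1, 195.3]), 'tool y yaw', np.float64(6.3), 'turn', np.float64(0.012503325709687374))
gauge 0.74 [270.0, 246.2] [0.4626 0.2762 0.064 ]
rod_knob 0.55 [261.7, 230.2] [0.444 0.281 0.139]
lock_tip 0.38 [283.3, 250.9] [0.4596 0.2139 0.097 ]
gauge_grip 0.65 [248.7, 234.9] [0.4406 0.3427 0.076 ]
```

View pics/c10.png

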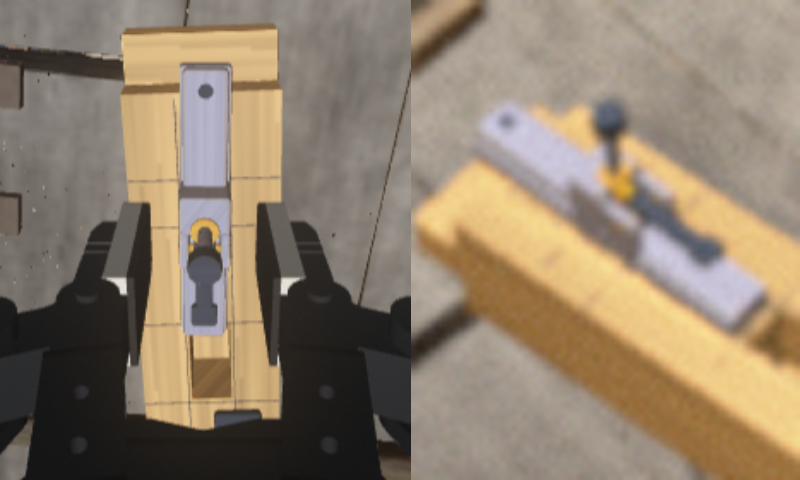

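Call:
step_arm(targets="-15 0 50 0;-30 0 100 0;-30 0 150 0;-30 0 180 0;-30 0 192 0;-30 0 195 0;-30 0 195 0;-30 0 195 0")

```text
t: 25.35
tcp_pos: [0.4483, 0.3397, 0.0697]
tool_rot: [0.667, 0.745, 0.002, 0.001]
force: [0.1, -0.2, 0.5]
finger_gap: 0.652
gripper_force: 0.0
```

Call:
step_arm(targets="0 0 0 0;0 0 0 0;0 0 0 0;0 0 0 0;0 0 0 0;0 0 0 0;0 0 0 0", gripper=1, squeeze=60)

```text
t: 26.05
tcp_pos: [0.4476, 0.3394, 0.0696]
tool_rot: [0.667, 0.745, 0.001, 0.0]
force: [-0.8, 0.3, 6.3]
finger_gap: 0.328
gripper_force: 59.0
```

Call:
step_arm(targets="0 0 -5 0;0 0 -15 0;0 0 -35 0;0 0 -70 0;0 0 -110 0;0 0 -125 0;0 0 -125 0;0 0 -125 0")

```text
t: 26.85
tcp_pos: [0.4461, 0.3385, 0.1926]
tool_rot: [0.667, 0.745, -0.0, -0.0]
force: [0.3, -0.3, -4.2]
finger_gap: 0.325
gripper_force: 59.7
```

Run:
```python
from h import *
s=manip.sense();k=cam("wrist",s);im=manip.snapshot("wrist");save(im,"w11.png");print(s["t"],s["tcp_pos"],s["q"],s["force"])
z0=s["tcp_pos"][2]-.0675
for q,z in [("gauge",.064),("rod_knob",.139),("lock_tip",.097),("gauge_grip",.076)]:
    for d in manip.mark_of("wrist",q)[:1]: print(q,d["p"],d["position"],px2w(k,d["position"],z+z0))
L=np.array([.468,.155]);
for a in (6.,):
  d=np.array([np.cos(np.radians(a)),np.sin(np.radians(a))])
  print(rel([*(L-.062*d),.2],a+90))
```

```text
26.85 [0.4461 0.3385 0.1926] [0.4495 0.49   1.6369 0.0002 1.0156 0.3388] [ 0.2878 -0.3281 -4.2061]
gauge 0.77 [319.5, 412.0] [0.4527 0.2793 0.1891]
gauge_grip 0.73 [318.9, 323.1] [0.4457 0.3388 0.2011]
(array([-184.3,  -60.5,   -8.3]), 'tool y yaw', np.float64(6.3), 'turn', np.float64(-89.65606745289995))
```

Call:
step_arm(targets="-16 -5 -15 -8;-32 -10 -15 -16;-48 -15 -15 -24;-64 -20 -15 -32;-80 -26 -15 -40;-96 -32 -15 -48;-112 -37 -15 -56;-128 -42 -15 -64;-144 -47 -15 -72;-160 -52 -15 -80;-176 -58 -15 -88;-186 -61 -15 -90")

```text
t: 28.3
tcp_pos: [0.4055, 0.1461, 0.2071]
tool_rot: [-0.057, 0.998, -0.0, -0.002]
force: [-0.3, 0.4, -3.2]
finger_gap: 0.324
gripper_force: 59.7
```

Call:
step_arm(targets="0 0 0 0;0 0 0 0;0 0 0 0")

```text
t: 28.6
tcp_pos: [0.4069, 0.1476, 0.2076]
tool_rot: [-0.055, 0.998, 0.0, -0.0]
force: [-0.6, 0.6, -3.4]
finger_gap: 0.323
gripper_force: 59.7
```

Run:
```python
from h import *
s=manip.sense();k=cam("wrist",s);im=manip.snapshot("wrist");save(im,"w12.png");print(s["t"],s["tcp_pos"],s["tool_rot"],s["q"],s["force"])
for q,z in [("gauge",.2),("long_mouth",.064),("square_mouth",.064)]:
    for d in manip.mark_of("wrist",q)[:1]: print(q,d["p"],d["position"],px2w(k,d["position"],z))
k=cam("top");im=manip.snapshot("top");save(im,"t12.png")
for q,z in [("gauge",.2),("rod_knob",.275),("long_mouth",.064),("square_mouth",.064)]:
    for d in manip.mark_of("top",q)[:1]: print(q,d["p"],d["position"],px2w(k,d["position"],z))
print(rel([.4059,.1473,.085],96.3))
im2=manip.snapshot("scene")
a=im[190:330,220:420,::-1];b=im2[170:310,220:420,::-1]
cv2.imwrite("pics/c12.png",np.hstack([cv2.resize(x,(400,280),interpolation=cv2.INTER_CUBIC) for x in (a,b)]))
```

```text
28.6 [0.4069 0.1476 0.2076] [-0.0553  0.9985  0.0001 -0.0002] [ 0.0886  0.3088  1.9211  0.0002  0.9121 -1.5929] [-0.6093  0.5936 -3.443 ]
gauge 0.89 [319.8, 412.1] [0.4685 0.1544 0.2   ]
square_mouth 0.87 [455.0, 293.9] [0.4517 0.2758 0.064 ]
gauge 0.98 [320.4, 261.6] [0.4744 0.1504 0.2   ]
rod_knob 0.37 [319.1, 260.0] [0.4695 0.1542 0.275 ]
long_mouth 0.95 [318.6, 268.3] [0.4728 0.1531 0.064 ]
square_mouth 0.58 [320.7, 262.3] [0.4878 0.1478 0.064 ]
(array([  0.9,   0. , 122.8]), 'tool y yaw', np.float64(96.4), 'turn', np.float64(0.05771526150856232))
```

View pics/c12.png

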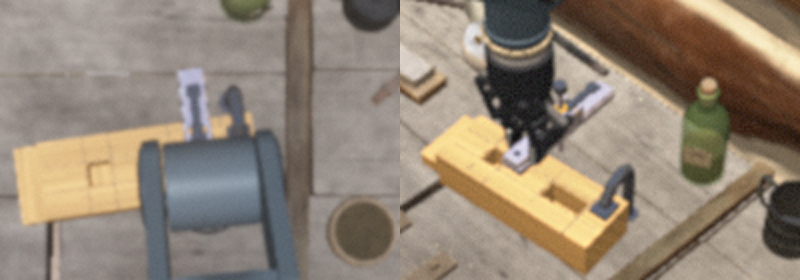

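Call:
step_arm(targets="-1 0 40 0;-1 0 75 0;-1 0 92 0;-1 0 100 0;-1 0 106 0;-1 0 112 0;-1 0 112 0")

```text
t: 29.8
tcp_pos: [0.4081, 0.1474, 0.0959]
tool_rot: [-0.055, 0.998, 0.0, 0.0]
force: [-0.1, 0.2, -3.1]
finger_gap: 0.32
gripper_force: 59.8
```

Rod tip is about 9 mm below the mouth with no contact force; continue.

Call:
step_arm(targets="0 0 6 0;0 0 12 0;0 0 17 0;0 0 21 0;0 0 23 0;0 0 24 0;0 0 24 0")

```text
t: 30.5
tcp_pos: [0.4077, 0.1473, 0.0717]
tool_rot: [-0.055, 0.998, -0.0, -0.0]
force: [0.3, 0.7, -2.6]
finger_gap: 0.321
gripper_force: 59.8
```

Call:
step_arm(targets="0 0 1 0;0 0 2 0;0 0 2 0")

```text
t: 30.8
tcp_pos: [0.4078, 0.1474, 0.0699]
tool_rot: [-0.055, 0.998, 0.0, 0.0]
force: [0.1, 0.5, -2.1]
finger_gap: 0.317
gripper_force: 60.0
```

Call:
step_arm(targets="0 0 1 0;0 0 1.5 0;0 0 1.5 0")

```text
t: 31.1
tcp_pos: [0.4078, 0.1474, 0.0694]
tool_rot: [-0.055, 0.998, -0.0, 0.0]
force: [-3.8, -0.6, 11.3]
finger_gap: 0.321
gripper_force: 61.4
```

Seated on the rail (≈14 N). Release and look.

Call:
step_arm(targets="0 0 -1 0;0 0 -1 0;0 0 -1 0;0 0 -1 0;0 0 -1 0", gripper=0.35)

```text
t: 31.6
tcp_pos: [0.4078, 0.1473, 0.0692]
tool_rot: [-0.055, 0.998, -0.0, -0.0]
force: [-0.2, -0.2, 0.1]
finger_gap: 0.648
gripper_force: 0.0
```

Call:
step_arm(targets="0 0 -20 0;0 0 -60 0;0 0 -110 0;0 0 -150 0;20 0 -190 0;20 0 -210 0;20 0 -210 0;20 0 -210 0")

```text
t: 32.4
tcp_pos: [0.3877, 0.1451, 0.2791]
tool_rot: [-0.055, 0.998, -0.0, 0.0]
force: [0.7, -0.3, -0.4]
finger_gap: 0.651
gripper_force: 0.0
```

Run:
```python
from h import *
s=manip.sense();k=cam("wrist",s);im=manip.snapshot("wrist");save(im,"w13.png");print(s["t"],s["tcp_pos"],s["force"])
for q,z in [("gauge",.064),("rod_knob",.139),("lock_tip",.097),("gauge_grip",.076),("square_mouth",.064)]:
    for d in manip.mark_of("wrist",q)[:1]: print(q,d["p"],d["position"],px2w(k,d["position"],z))
im2=manip.snapshot("scene");k=cam("scene")
for q,z in [("rod_knob",.139),("lock_tip",.097),("gauge_grip",.076)]:
    for d in manip.mark_of("scene",q)[:1]: print(q,d["p"],d["position"],px2w(k,d["position"],z))
cv2.imwrite("pics/c13.png",np.hstack([cv2.resize(im[130:,80:560,::-1],(480,350)),cv2.resize(im2[200:310,240:340,::-1],(318,350),interpolation=cv2.INTER_CUBIC)]))
```

```text
32.4 [0.3877 0.1451 0.2791] [ 0.6562 -0.3185 -0.4454]
gauge 0.91 [315.9, 283.0] [0.4682 0.1503 0.064 ]
rod_knob 0.94 [318.7, 320.8] [0.4717 0.1538 0.139 ]
lock_tip 0.63 [316.7, 350.9] [0.5333 0.1585 0.097 ]
gauge_grip 0.88 [320.3, 233.8] [0.4073 0.1483 0.076 ]
square_mouth 0.86 [429.0, 280.7] [0.4514 0.2752 0.064 ]
rod_knob 0.62 [301.2, 250.1] [0.4717 0.1546 0.139 ]
lock_tip 0.52 [315.8, 246.8] [0.5335 0.1634 0.097 ]
gauge_grip 0.94 [284.9, 280.3] [0.4059 0.1485 0.076 ]
```

View pics/c13.png

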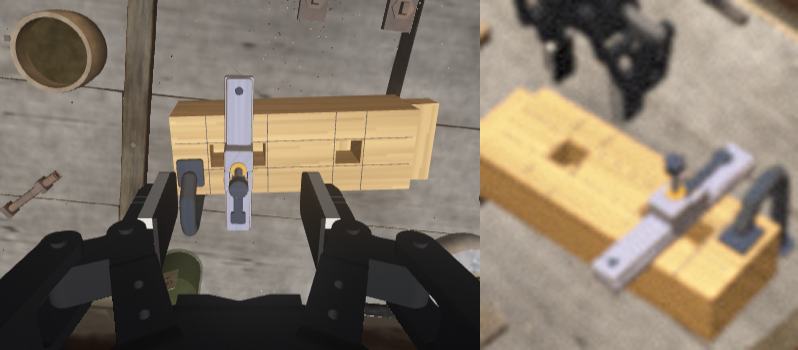

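The gauge lies flat across the long mortise with the lever level. The knob is consistent in both cameras at about z = 0.139, and the gripper is clear, so I'm handing in.

```bash
python3 -c "
from h import *
print(manip.sign_off())"
```

```text
the job is handed in; nothing more can be done
None
```

I measured the square mortise at about 35 mm deep, locked the gauge there, left it standing flat and locked across the long mortise with the rod inside, and handed the job in; no pass or fail result came back.

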